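Set the bridge height gauge on the heater block

ROBOT

A 7-joint arm with a two-finger parallel gripper is mounted at the origin on the work surface. World frame = base frame: x ahead of the robot, y to its left, z up, the work surface at z = 0. Lengths are in m, angles in degrees, forces in N, time in s.
With the tool pointing down it reaches from about 0.425 to 0.875 m from the base axis. Payload 4.7 kg.
Tool frame: the origin (TCP) lies at the centre of the arm's flange, where the gripper is bolted on; the fingertips stand 182 mm ahead of it and the grasp point (between the pads) lies 164 mm ahead of it; z points along the fingers, y is the line along which they close (so a half turn about z gives the same grasp; the last joint's range is limited). The gripper opens to 87 mm and grips with 3 to 60 N. Pads are 19 mm wide; open, the fingers measure 117 mm over their backs; the gripper's body (75 mm by 190 mm) begins 51 mm behind the grasp point.
Start: joints at [-62.905, 18.392, -4.016, 83.108, 1.295, 78.541, -3.26], TCP at [0.288, 0.583, 0.405] pointing down, gripper open.
Joint ranges: [-163.93, 163.93], [-17.29, 119.83], [-79.2, 71.16], [3.27, 140.29], [-89.18, 269.18], [5.43, 117.66], [-154.24, 154.24]. Speed limits (degrees/s): [147.25, 147.25, 180, 180, 180, 180, 180].

INTERFACE

Orientations are given as [roll, pitch, yaw] about the fixed x, y, z axes, in that order (R = Rz(yaw) Ry(pitch) Rx(roll)).
In Python, from cell import env gives the robot as it stands. The module is installed in compiled form; this text tells all that it offers.
- The arm moves only by the tool step_arm, never from a script. Its argument "steps" is one flat list of numbers, 5 for each row, row after row: the opening, from 0 (shut) to 1 (fully open), then the shift along the tool's x, y, z in mm, then the turn about the tool's z in degrees. In form: [grip, dx, dy, dz, roll, grip, dx, dy, dz, roll, ...]. A call has 1 to 12 rows; each row shifts and turns the commanded pose from where the row before left it, along the tool's axes as they then stand; what a row does not reach is not made up. A row lasts 1/8 s, in which the tool goes at most 62.5 mm and 10.7 degrees, less where a joint would pass 70% of its speed; a pose out of reach is approached as far as the arm can. A call with a gripper value outside its range is refused whole. The fingers move at their own pace and stop on an object; "grip_force" is the grip in N (left out, the last holds). Time passes only in rows, so rows that do not move let the fingers close. It gives the time, the measured TCP pose, the force, the opening and the grip force at its end, in the units of the state.
- env.get_obs(): the state, without advancing time (a new reading comes with each control period).
- env.read_camera(name): name is "side" or "top" or "wrist"; returns a dict with "image" (384x512x3 uint8, red, green, blue), "camera_matrix" (3x3 intrinsics, pixels), "R" (3x3) and "t" (3): a world point X has camera coordinates R X + t. Camera axes: x right, y down, z forward; pixel columns grow to the right and rows downward; lengths in m; the calibration is good to about 2 mm. A picture is of the moment at which its call begins. There is no depth.
- env.sign_off(): hands the job in; it is judged then, once.
The state is a dict: "time_s": time; "qpos": joint angles; "joint_velocities": joint speeds; "effort": joint torques, N m; "tool_pos": TCP position; "tool_rot": TCP orientation; "force": force on the tool from outside, world axes, zero at the start; "wrist_torque": the same for the moment, N m; "grip_width": finger opening in m; "grasp_force": force on a finger pad.
Only numpy, scipy, OpenCV 4.12 (cv2) and the standard library are available. Lean on these libraries where they do the work, as an engineer would, in place of code of your own. Each camera call takes 0.05 s, during which the arm holds its last target. There are 200 camera calls.

TASK

Pick up the bridge-shaped height gauge by its upright grip, carry it over the rectangular aluminium heater block (not the thin strip or the round column) and lower it until its two legs stand on the bench astride the block and the sprung foot rests on the middle of the block's top, so that the gauge reads the block's height. Lower it gently while holding it, do not drop it, do not shove the block away, and then let go, leaving the gauge standing upright.

Things in the scene. Friction and masses are not known exactly. Their poses are not given: they have to be found in the camera images.
- gauge: Loose bridge height gauge, 0.48 kg, standing on two steel legs. Origin midway between the legs, level with their undersides; z up, y along the bridge. Legs 40 (x) by 12 (y) mm, centred at y = +-66 mm: clear gap 120 mm, overall 144 mm. Beam 30 mm (x) wide, 65 to 81 mm up. On one side (y = +36 to +58 mm) a thin white scale plate with an indicator rod, up to 127 mm.
- gauge_grip (a point): Point to grasp on the gauge: 108 mm above its origin, on its centre line, in the dark grey upright grip, a plain box 24 mm along the gauge's x (fingers close along x) by 40 mm along y, from 81 mm (top of the beam) to 131 mm above the origin. Axes as the gauge's.
- gauge_foot (a joint): Travel (m) of the sprung foot, an 18 mm steel disc on a stem on the gauge's centre line under the beam. 0 = fully down, its underside 3 mm above the legs' undersides; grows as it is pushed up, to 0.045. Legs on the bench, it reads the part's height less 3 mm: 0.029 on the block. Soft spring, 0.6 N at 0, 1.2 N at 0.029: the gauge's own weight holds it down.
- block: Loose rectangular aluminium block, 50 (x) by 60 (y) by 32 mm high, about 0.26 kg, four dark screw heads on its flat top; fits between the gauge's legs at any yaw. Origin: centre of its underside. Also on the bench, 15 cm or more away, in any order: a flat aluminium strip 90 by 30 by 8 mm and a steel column 110 mm long, 16 mm tube with square 22 mm ends; not wanted.
Things that resemble listed ones, but are neither listed nor needed, are in the scene too. Of the things that look like the gauge, the smallest one is meant.

How it is judged:
By the outcome, as a careful person would: the job done as asked, in the order asked, and still so for the second after the job is handed in, with the robot touching nothing.
It also fails if it takes over 40 s, if anything falls off the work surface, if the arm or the gripper's body presses on something with over 40 N, if the wrist force passes 120 N, or if a joint passes its speed limit or range.

## Working session

There is one attempt and no reset: what is moved stays moved. The work goes in short steps, Python scripts to look and compute and a tool call to move; the robot and the scene stay as the last step left them, time stands still between calls to the robot, and variables do not carry over. Pictures are saved under pics/ and viewed, at most 10 in all, crops included, and the job is handed in when it is done.

Besides the shell and the picture viewer there is one more tool, called as name(argument=value, ...), one argument or row to a line, values as JSON. step_arm: Moves the arm, as the interface text tells. Its arguments: {"type":"object","properties":{"steps":{"type":"array","items":{"type":"number"}},"grip_force":{"type":"number"}},"required":["steps"]}

```bash
mkdir -p pics; cat > h.py <<'E'
import numpy as np, cv2
from cell import env
def snap(n,f):
    c=env.read_camera(n); np.savez(f'pics/{f}.npz',**c); cv2.imwrite(f'pics/{f}.png',c['image'][:,:,::-1]); return c
def load(f): return np.load(f'pics/{f}.npz')
def ray(c,u,v,z):
    d=c['R'].T@np.linalg.inv(c['camera_matrix'])@np.array([u,v,1.]); o=-c['R'].T@c['t']
    return o+d*(z-o[2])/d[2]
def proj(c,X):
    p=c['camera_matrix']@(c['R']@np.array(X)+c['t']); return p[:2]/p[2]
E
python3 - <<'E'
from h import *
for n in('top','side'):
    c=snap(n,n+'0'); print(n,-c['R'].T@c['t'])
a=[cv2.imread(f'pics/{n}0.png') for n in('top','side')]
cv2.imwrite('pics/top0b.png',cv2.resize(a[0],(800,600)))
o=env.get_obs(); print(o['tool_pos'],o['tool_rot'],o['time_s'],o['grip_width'])
E
```

```text
top [ 0.40347467 -0.00138968  0.94055512]
side [ 0.14877251 -0.57766412  0.62180545]
[0.28780636 0.58260564 0.40377195] [-1.79901821e+02  6.25805687e-03  1.53716051e+02] 0.1 0.08728554528385858
```

View pics/top0b.png

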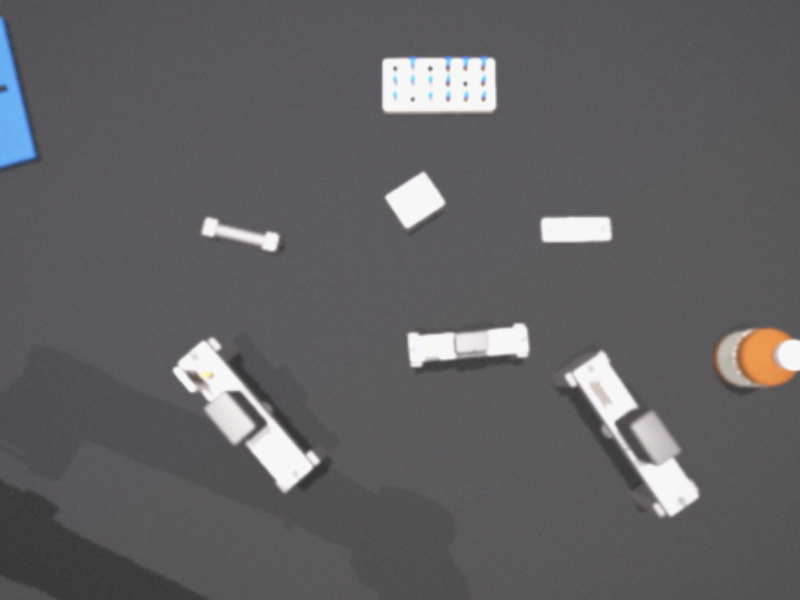

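View pics/side0.png

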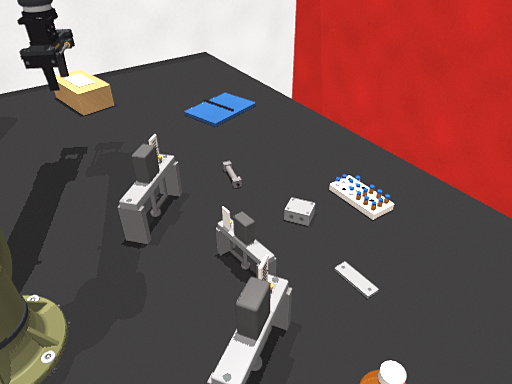

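The top view (800x600 scale) shows three gauge-like bridges, at (247,415), (468,345) and (640,435). The middle one at (468,345) is clearly the smallest. The block is at (415,201), the strip at (576,229) and the column at (240,234). Block look-alikes are the white tube rack at (438,85) and, in the side view, a tan box at (84,92). I'll measure and check with one crop.

```bash
python3 - <<'E'
from h import *
c=load('top0'); k=.64
g=cv2.imread('pics/top0.png',0)
for nm,pts,z in(('mid',[(408,348),(528,340),(472,343)],.081),('L',[(190,355),(300,480),(232,417)],.081),('blk',[(386,197),(424,172),(445,203),(409,230)],.032)):
    P=[ray(c,u*k,v*k,z) for u,v in pts]; print(nm,np.round(P,3).tolist(), np.linalg.norm(P[0]-P[1]))
cr=cv2.imread('pics/top0.png')[95:245,230:350]
s=cv2.imread('pics/side0.png')[180:290,200:330]
s=cv2.resize(s,None,fx=4.5,fy=4.5,interpolation=3)[:495];cr=cv2.resize(cr,None,fx=1.8,fy=3.3)[:495]
cv2.imwrite('pics/crop.png',s)
for off in((250,95,110,110),(255,195,90,50)):
    x,y,w,h=off; m=(g[y:y+h,x:x+w]>150).astype(np.uint8)
    for q in cv2.findContours(m,0,2)[0]:
        if cv2.contourArea(q)>150:
            b=cv2.minAreaRect(q); print(off,b, (np.round([ray(c,u+x,v+y,.032 if y<100 else .081) for u,v in cv2.boxPoints(b)],4)).tolist())
E
```

```text
mid [[0.445, 0.004, 0.081], [0.457, -0.143, 0.081], [0.452, -0.074, 0.081]] 0.14703300010917764
L [[0.433, 0.27, 0.081], [0.286, 0.131, 0.081], [0.359, 0.215, 0.081]] 0.2025580790209493
blk [[0.647, 0.036, 0.032], [0.682, -0.014, 0.032], [0.64, -0.042, 0.032], [0.603, 0.005, 0.032]] 0.06075549184493648
(250, 95, 110, 110) ((102.5, 51.5), (15.0, 13.0), 90.0) [[0.6224, -0.168, 0.032], [0.6228, -0.1948, 0.032], [0.5913, -0.1944, 0.032], [0.591, -0.1678, 0.032]]
(250, 95, 110, 110) ((15.417074203491211, 32.55365753173828), (26.076061248779297, 31.212255477905273), 57.094757080078125) [[0.6489, 0.0401, 0.032], [0.6857, -0.0136, 0.032], [0.6396, -0.0434, 0.032], [0.6032, 0.0101, 0.032]]
(255, 195, 90, 50) ((44.448486328125, 25.416309356689453), (21.53398323059082, 77.2293701171875), 84.95755004882812) [[0.4637, 0.0064, 0.081], [0.4787, -0.1408, 0.081], [0.4378, -0.1442, 0.081], [0.4228, 0.0022, 0.081]]
```

View pics/crop.png

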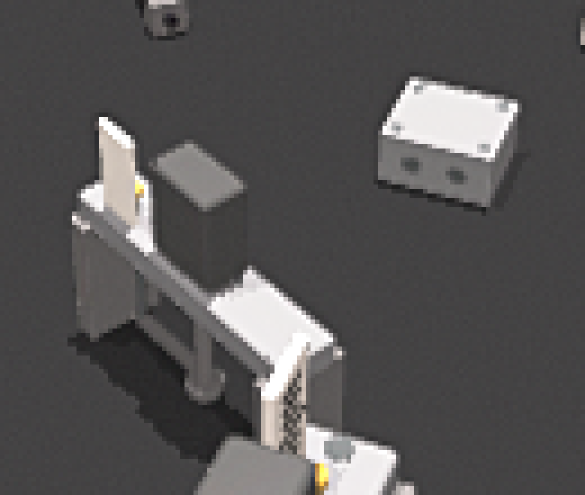

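The crop confirms the choice: the smallest gauge measures about 147 mm overall, with its plate on the +y side (crop pixel (117,170)). The block with four screw heads is at crop (450,140). Estimates are gauge (0.451,-0.069) at yaw ≈ 6°, and block (0.644,-0.002). I'm approaching above the gauge now.

step_arm(
  steps=[1, -40, -27, 0, 0, 1, -40, -27, 0, 0, 1, -40, -27, 0, 0, 1, -40, -27, 0, 0, 1, -40, -27, 0, 0, 1, -40, -27, 0, 0, 1, -40, -27, 0, 0, 1, -40, -25, 0, 0],
  grip_force=25,
)

```text
time_s: 1.1
tool_pos: [0.4805, 0.2476, 0.4045]
tool_rot: [-180.0, -0.0, 153.7]
force: [0.2, 0.4, -0.2]
grip_width: 0.0868
grasp_force: 0.0
```

step_arm(
  steps=[1, -16, -43, 0, 0, 1, -16, -43, 0, 0, 1, -16, -43, 0, 0, 1, -16, -43, 0, 0, 1, -17, -43, 0, 0, 1, -17, -43, 0, 0, 1, -17, -41, 0, 0],
)

```text
time_s: 1.98
tool_pos: [0.4502, -0.0714, 0.4046]
tool_rot: [180.0, -0.0, 153.7]
force: [0.3, -0.4, -0.7]
grip_width: 0.0871
grasp_force: 0.0
```

step_arm(
  steps=[1, 0, 0, 0, 9.7, 1, 0, 0, 0, 9.7, 1, 0, 0, 0, 9.7, 1, 0, 0, 0, 9.7, 1, 0, 0, 0, 9.7, 1, 0, 0, 0, 9.4, 1, 0, 0, 0, 0, 1, 0, 0, 0, 0],
)

```text
time_s: 2.98
tool_pos: [0.4506, -0.0698, 0.4046]
tool_rot: [-180.0, -0.0, 96.0]
force: [-0.1, -0.2, 0.6]
grip_width: 0.0868
grasp_force: 0.0
```

```bash
python3 - <<'E'
from h import *
c=snap('wrist','w1'); o=env.get_obs(); print(o['tool_pos'],o['tool_rot'],o['time_s'],-c['R'].T@c['t'])
E
```

```text
[ 0.45065294 -0.06982172  0.40465846] [-1.79991685e+02 -5.09919791e-03  9.59351374e+01] 3.025 [0.44261177 0.01330446 0.38308297]
```

View pics/w1.png

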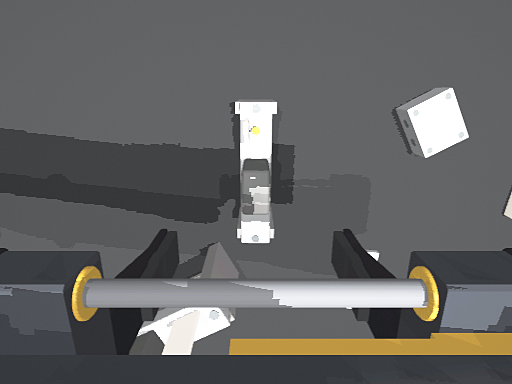

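The wrist view shows the gauge upright at column ≈256 (far leg row 102, near leg row 242, grip about (256,180)). The block top is at about (440,122), and the gauge is aligned with the gripper.

```bash
python3 - <<'E'
from h import *
c=load('w1'); g=cv2.cvtColor(c['image'],cv2.COLOR_RGB2GRAY)
m=(g[70:180,380:490]>190).astype(np.uint8)
q=max(cv2.findContours(m,0,2)[0],key=cv2.contourArea); q=cv2.convexHull(q)
P=np.array([ray(c,u+380,v+70,.032)[:2] for u,v in q[:,0].astype(float)],np.float32)
print('blk',cv2.minAreaRect(P*1000))
for z,lo,hi in((.081,99,116),(.081,218,243)): # leg/beam end outlines
    for r in range(lo,hi,3):
        w=np.where(g[r,200:310]>150)[0]
        if len(w): print(r,200+w[0],200+w[-1],np.round(ray(c,200+w[0],r,z)[:2],4),np.round(ray(c,200+w[-1],r,z)[:2],4))
C=np.array([.4508,-.069]);a=np.radians(5.9);R=np.array([[np.cos(a),-np.sin(a)],[np.sin(a),np.cos(a)]])
for l in([12,20],[-12,20],[-12,-20],[12,-20]): print(np.round(proj(c,[*(C+R@l/1000*1 if 0 else C+R@(np.array(l)/1000)),.131]),1))
for l in([20,72],[-20,72],[-15,-72],[15,-72]): print('leg',np.round(proj(c,[*(C+R@(np.array(l)/1000)),.081]),1))
cv2.imwrite('pics/w1c.png',cv2.resize(c['image'][90:250,190:320,::-1],None,fx=3.7,fy=3.7,interpolation=0))
E
```

```text
blk ((643.0509643554688, -1.7455062866210938), (49.91665267944336, 59.367916107177734), 34.361358642578125)
102 235 276 [ 4.258e-01 -2.000e-04] [0.4629 0.0037]
105 235 276 [ 0.426  -0.0029] [0.4633 0.0011]
108 235 276 [ 0.4262 -0.0055] [ 0.4636 -0.0016]
111 235 276 [ 0.4265 -0.0082] [ 0.4639 -0.0042]
114 240 271 [ 0.4313 -0.0104] [ 0.4597 -0.0074]
218 242 269 [ 0.4426 -0.1133] [ 0.4701 -0.1104]
221 241 268 [ 0.4419 -0.1167] [ 0.4694 -0.1138]
224 241 268 [ 0.4422 -0.12  ] [ 0.4698 -0.1171]
227 241 269 [ 0.4425 -0.1233] [ 0.4712 -0.1203]
230 237 273 [ 0.4387 -0.1271] [ 0.4757 -0.1233]
233 237 273 [ 0.439  -0.1305] [ 0.4762 -0.1266]
236 237 273 [ 0.4393 -0.1339] [ 0.4766 -0.13  ]
239 241 269 [ 0.4438 -0.1369] [ 0.4728 -0.1339]
242 242 269 [ 0.4451 -0.1403] [ 0.4732 -0.1373]
[269.2 169.7]
[239.6 169.7]
[240.2 215.4]
[268.5 215.5]
leg [276.5 100.9]
leg [232.6 100.8]
leg [240.1 243.4]
leg [268.7 243.5]
```

View pics/w1c.png

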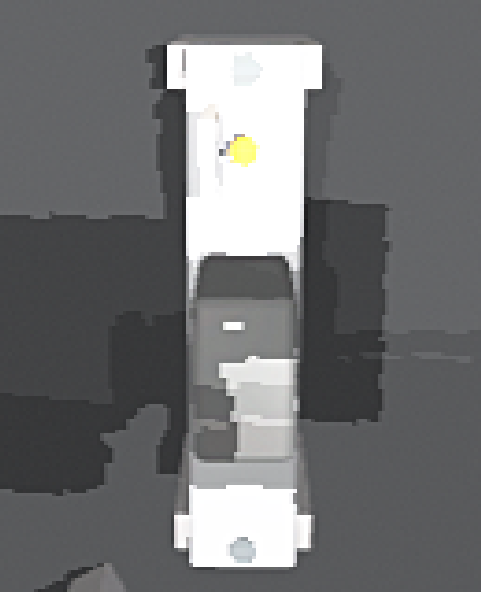

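The gauge matches the model within about 1 mm: centre (0.451,-0.069), yaw 5.8°. The block centre is (0.6435,-0.0017). Next I'll descend and grip.

step_arm(
  steps=[1, 0, 0, 40, 0, 1, 0, 0, 40, 0, 1, 0, 0, 30, 0, 1, 0, 0, 15, 0, 1, 0, 0, 7, 0, 1, 0, 0, 0, 0],
)

```text
time_s: 3.78
tool_pos: [0.451, -0.0698, 0.2732]
tool_rot: [180.0, 0.0, 95.8]
force: [0.9, -0.1, 0.2]
grip_width: 0.0875
grasp_force: 0.0
```

step_arm(
  steps=[0, 0, 0, 0, 0, 0, 0, 0, 0, 0, 0, 0, 0, 0, 0, 0, 0, 0, 0, 0, 0, 0, 0, 0, 0, 0, 0, 0, 0, 0, 0, 0, 0, 0, 0, 0, 0, 0, 0, 0],
  grip_force=30,
)

```text
time_s: 4.78
tool_pos: [0.4507, -0.0698, 0.2727]
tool_rot: [180.0, -0.0, 95.8]
force: [0.4, 0.0, -0.6]
grip_width: 0.0241
grasp_force: 30.0
```

step_arm(
  steps=[0, 0, 0, -5, 0, 0, 0, 0, -10, 0, 0, 0, 0, -20, 0, 0, 0, 0, -20, 0, 0, 0, 0, -15, 0, 0, 0, 0, -5, 0, 0, 0, 0, 0, 0],
)

```text
time_s: 5.65
tool_pos: [0.4506, -0.0698, 0.3477]
tool_rot: [180.0, -0.0, 95.8]
force: [0.2, 0.3, -4.1]
grip_width: 0.0237
grasp_force: 30.0
```

step_arm(
  steps=[0, 2, 10, 0, 0, 0, 5, 20, 0, 0, 0, 6, 25, 0, 0, 0, 6, 25, 0, 0, 0, 6, 25, 0, 0, 0, 6, 25, 0, 0, 0, 6, 25, 0, 0, 0, 5, 20, 0, 0, 0, 4, 14, 0, 0, 0, 1.5, 9.5, 0, 0, 0, 0, 0, 0, 0, 0, 0, 0, 0, 0],
)

```text
time_s: 7.15
tool_pos: [0.6429, -0.003, 0.3477]
tool_rot: [-180.0, 0.0, 95.8]
force: [-0.2, 0.1, -5.0]
grip_width: 0.0236
grasp_force: 30.0
```

```bash
python3 - <<'E'
from h import *
o=env.get_obs(); print(o['tool_pos'],o['tool_rot'],o['force'])
a=snap('side','s2'); b=snap('wrist','w2')
T=np.array(o['tool_pos'])
for n,c in(('s',a),('w',b)):
    print(n,'foot pred',proj(c,T-[0,0,.164+.108-.003]),'blk',proj(c,[.6435,-.0017,.032]))
p=np.round(proj(a,[.6435,-.0017,.06])).astype(int)
k=lambda i:cv2.resize(i,(400,400),interpolation=2)
s=a['image'][p[1]-70:p[1]+70,p[0]-70:p[0]+70,::-1]; print(p)
w=b['image'][:,:,::-1]
cv2.imwrite('pics/s2c.png',np.hstack([k(s),k(w[0:256,128:384])]))
E
```

```text
[ 0.64293769 -0.00300033  0.34771832] [-1.79960961e+02  5.42413338e-03  9.57763623e+01] [-0.20846858  0.14005563 -5.00324769]
s foot pred [300.76827204 189.97516501] blk [299.4952862  205.95395787]
w foot pred [254.06989548 195.73618058] blk [254.91544491 178.90043689]
[300 196]
```

View pics/s2c.png

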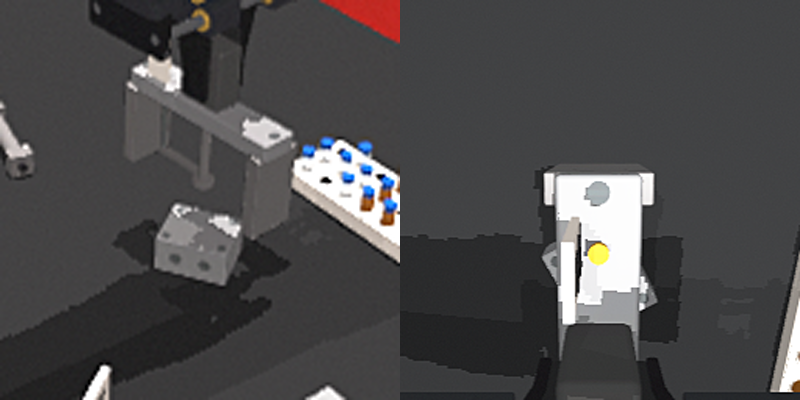

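The gauge hangs level. The foot (crop (205,183)) is centred over the block top (crop (200,225)) and the legs clear both sides. I'll lower it gently.

step_arm(
  steps=[0, 0.5, 0.5, 8, 0, 0, 0, 0, 10, 0, 0, 0, 0, 10, 0, 0, 0, 0, 8, 0, 0, 0, 0, 5, 0, 0, 0, 0, 5, 0, 0, 0, 0, 5, 0, 0, 0, 0, 5, 0, 0, 0, 0, 5, 0, 0, 0, 0, 5, 0, 0, 0, 0, 3, 0, 0, 0, 0, 2, 0],
)

```text
time_s: 8.75
tool_pos: [0.6439, -0.0019, 0.2767]
tool_rot: [180.0, -0.0, 95.8]
force: [0.0, 0.3, -3.5]
grip_width: 0.0242
grasp_force: 30.0
```

step_arm(
  steps=[0, 0, 0, 1, 0, 0, 0, 0, 1, 0, 0, 0, 0, 0.5, 0, 0, 0, 0, 0, 0],
)

```text
time_s: 9.25
tool_pos: [0.6439, -0.0019, 0.2744]
tool_rot: [180.0, 0.0, 95.8]
force: [0.4, 0.2, -3.5]
grip_width: 0.0239
grasp_force: 30.0
```

step_arm(
  steps=[0, 0, 0, 0.5, 0, 0, 0, 0, 0.5, 0, 0, 0, 0, 0.5, 0, 0, 0, 0, 0, 0, 0, 0, 0, 0, 0],
)

```text
time_s: 9.88
tool_pos: [0.6439, -0.0019, 0.2729]
tool_rot: [180.0, 0.0, 95.8]
force: [1.2, 1.6, -2.7]
grip_width: 0.0239
grasp_force: 30.0
```

step_arm(
  steps=[0, 0, 0, 0.3, 0, 0, 0, 0, 0, 0, 0, 0, 0, 0, 0],
)

```text
time_s: 10.25
tool_pos: [0.6439, -0.0019, 0.2728]
tool_rot: [180.0, -0.0, 95.8]
force: [0.2, -0.3, -0.2]
grip_width: 0.0239
grasp_force: 30.0
```

The legs now carry the weight. I'm releasing and backing off straight up.

step_arm(
  steps=[0.35, 0, 0, 0, 0, 0.5, 0, 0, 0, 0, 0.8, 0, 0, 0, 0, 1, 0, 0, 0, 0, 1, 0, 0, 0, 0, 1, 0, 0, 0, 0, 1, 0, 0, 0, 0],
  grip_force=10,
)

```text
time_s: 11.12
tool_pos: [0.6438, -0.0019, 0.2725]
tool_rot: [180.0, -0.0, 95.8]
force: [0.4, -0.1, -0.9]
grip_width: 0.0818
grasp_force: 0.0
```

step_arm(
  steps=[1, 0, 0, -5, 0, 1, 0, 0, -15, 0, 1, 0, 0, -25, 0, 1, 0, 0, -30, 0, 1, 0, 0, -30, 0, 1, 0, 0, -25, 0, 1, 0, 0, 0, 0, 1, 0, 0, 0, 0],
)

```text
time_s: 12.12
tool_pos: [0.6436, -0.0019, 0.4022]
tool_rot: [-180.0, -0.0, 95.8]
force: [-0.3, 0.1, -0.0]
grip_width: 0.087
grasp_force: 0.0
```

```bash
python3 - <<'E'
from h import *
a=snap('side','s3'); b=snap('wrist','w3')
k=lambda i:cv2.resize(i,(400,400),interpolation=2)
w=b['image'][:,:,::-1]; p=(300,196)
cv2.imwrite('pics/s3c.png',np.hstack([k(a['image'][126:266,230:370,::-1]),k(w[0:256,128:384])]))
C=[.6439,-.0011];print('blk pred side',proj(a,[.6435,-.0017,.032]),'foot',proj(a,[*C,.032]))
E
```

```text
blk pred side [299.4952862  205.95395787] foot [299.47022039 205.76258349]
```

View pics/s3c.png

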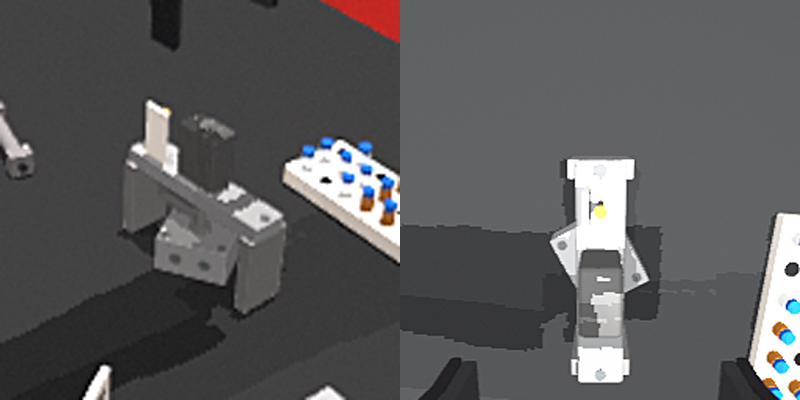

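The gauge stands upright astride the block, with legs on the bench at crop (145,220) and (255,300). The foot is at the middle of the block's top, about (200,225), the block hasn't moved, and the gripper is clear.

```bash
python3 -c "
from cell import env
print(env.sign_off())"
```

```text
the job is handed in; nothing more can be done
None
```

The smallest gauge now stands upright on the bench astride the aluminium block with its foot on the middle of the block's top; I lowered it gently, let go, backed the gripper clear and handed the job in at about 12 s.

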